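# Drop the film canister through the return box's spring flap

## Task

Push the yellow film canister that stands in the trough of the oak film return box through the box's spring flap, so that it drops into the bin behind. Push the flap open with one finger before the canister gets to it and keep that finger on the flap while the other finger pushes the canister through; do not pinch or lift the canister. Then take the fingers away so that the flap swings fully shut, and leave the other things on the ledge where they are.

Things in the scene. Friction and masses are not known exactly. Their poses are not given: they have to be found in the camera images.
- film_box: Oak film return box fixed to the ledge, open on top: trough in front, bin behind. 270 mm long (its x, -140 to +130), 104 wide (y), rim 100 above the ledge. Origin: on the ledge, straight below the middle of the closed flap's front face; x points along the trough, away from the robot, through the flap into the bin; z up. Side walls 12 mm thick. Turned up to 0.3 rad.
- trough_end (a point): Middle of the straight edge where the trough floor ends and the bin begins, 6 mm beyond the shut flap's front face. The trough floor is level, 70 mm above the ledge, 80 mm wide between side walls that rise 30 mm above it, and runs 146 mm from here back to the box's open end (box x = -140 mm).
- bin_floor (a point): Middle of the bin's floor, 8 mm above the ledge, box x = 63 mm. The bin is open on top, 114 mm long (box x = 6 to 120 mm), 80 mm wide; its side walls and end wall (10 mm) rise to the rim, 100 mm above the ledge.
- flap (a joint): Self-closing upright dark steel plate across the trough, 76 mm wide, 30 high, 3 thick, lower edge 4 mm above the trough floor. Vertical hinge at the box's +y wall (left, seen from the open end); swings only into the bin (box +x). Rad: 0 shut, 1.45 at most. A light spring (0.2 N at the free edge shut, 0.8 N wide open) shuts it when let go, also when a finger has gone wholly past its free edge; it clears a canister in the bin.
- flap_hinge (a point): Point on the flap's hinge axis, 19 mm above the trough floor (mid-height of the flap), 38 mm to the box's +y side of the trough's middle line. It does not move with the flap.
- canister: The film canister to push: closed yellow plastic cylinder, 31 mm in diameter, 50 high, about 35 g, standing loose on the trough floor, its axis 62 to 95 mm before the flap and up to 12 mm off the trough's middle line. Origin: centre of its underside. It slides when pushed and drops into the bin once its centre has passed the end of the trough floor.
- canister_center (a point): Middle of that canister, on its axis 25 mm above its underside.
- spare_canister: Another canister of the same kind, standing on the ledge beside the box. Leave alone. Origin: centre of its underside.
- reel: Steel developing reel, a wire spool 86 mm in diameter and 46 mm high, lying flat on the ledge. Leave alone. Origin: centre of its underside.
- tank: Black daylight developing tank, a cylinder 90 mm in diameter and 115 mm high with its cap, standing on the ledge. Leave alone. Origin: centre of its underside.
- lens: Brass-barrelled projector lens, a cylinder 60 mm in diameter at its top ring and 86 mm high, standing on the ledge. Leave alone. Origin: centre of its underside.
Things that resemble listed ones, but are neither listed nor needed, are in the scene too. What is shaped like the canister but purple or turquoise is not meant.

How it is judged:
On the way, in this order (a step that is already met when the one before it is completed fails the run):
1. a finger has pushed the flap well open (beyond 0.5 rad) while the canister is still before it (value of joint flap above 0.5 rad and contact force between the fingers and flap above 0.05 N and x of canister_center in the frame of film_box below -0.017 m), for 0.05 s.
2. the canister passes the flap's place, pushed by a finger, while a finger still holds the flap open beyond 0.5 rad (value of joint flap above 0.5 rad and contact force between the fingers and flap above 0.05 N and contact force between the fingers and canister above 0.01 N and x of canister_center in the frame of film_box above -0.006 m and z of canister_center in the frame of film_box above 0.07 m).
At the end, for the whole second after the job is handed in: The canister lies or stands at rest (under 0.03 m/s) inside the bin, its middle within the bin's walls and less than 55 mm above the ledge, and the flap is shut (within 0.08 rad) (x of canister_center in the frame of film_box between 0.006 and 0.12 m and y of canister_center in the frame of film_box between -0.04 and 0.04 m and height (world z) of canister_center below 0.055 m and linear speed of canister below 0.03 m/s and value of joint flap below 0.08 rad); the robot touches nothing.
It fails at once if the canister is lifted (its middle more than 20 mm above its height when it stands in the trough) (height (world z) of canister_center above 0.115 m).
It fails at once if the canister is pinched or squeezed (fingers press on it with more than 15 N) (contact force between the fingers and canister above 15 N).
It fails at once if one of the other things on the ledge is moved by more than 15 mm (distance of any of spare_canister, reel, tank, lens from where it was at the start of the episode above 0.015 m).
It also fails if it takes over 35 s, if anything falls off the work surface, if the arm or the gripper's body presses on something with over 40 N, if the wrist force passes 120 N, or if a joint passes its speed limit or range.

## Robot

A 7-joint arm with a two-finger parallel gripper is mounted at the origin on the work surface. World frame = base frame: x ahead of the robot, y to its left, z up, the work surface at z = 0. Lengths are in m, angles in rad, forces in N, time in s.
With the tool pointing down it reaches from about 0.425 to 0.925 m from the base axis. Payload 6.8 kg.
Tool frame: the origin (TCP) lies on the front face of the gripper's body, between the roots of the fingers; the fingertips stand 73 mm ahead of it and the grasp point (between the pads) lies 54 mm ahead of it (bot.finger_overhang is the z of the fingertips in the tool frame, in m); z points along the fingers, y is the line along which they close (so a half turn about z gives the same grasp; the last joint's range is limited). The gripper opens to 85 mm and grips with 20 to 120 N. Pads are 22 mm wide; open, the fingers measure 114 mm over their backs; the gripper's body (76 mm by 85 mm) begins 54 mm behind the grasp point. The pads swing forward as they close: fully open they stand 13 mm farther back than shut.
Start: joints at [-0.108, 0.477, 0.022, 1.555, -0.011, 1.109, -0.083], TCP at [0.675, 0, 0.304] pointing down, gripper open.
Joint ranges: [-2.96, 2.96], [-0.34, 2.1], [-1.41, 1.46], [0.24, 2.44], [-1.37, 4.51], [0.17, 1.92], [-2.96, 2.96]. Speed limits (rad/s): [2.39, 2.39, 3.14, 3.14, 3.14, 3.14, 3.14].

## Interface

Orientations are given as a unit quaternion [w, x, y, z].
In Python, from station import bot gives the robot as it stands.
- The arm moves only by the tool servo_tool, never from a script. Its argument "motion" is one flat list of numbers, 7 for each row, row after row: the shift along the tool's x, y, z as a fraction of full scale, then the turn, a rotation vector about the tool's x, y, z as a fraction of full scale, then the closure, from 0 (fully open) to 1 (shut). In form: [tx, ty, tz, ax, ay, az, gripper, tx, ty, tz, ax, ay, az, gripper, ...]. A call has 1 to 5 rows; each row shifts and turns the commanded pose from where the row before left it, along the tool's axes as they then stand; what a row does not reach is not made up. Full scale, the value 1, is 0.02 m for a shift and 0.15 rad for a turn. A row lasts 1/8 s, in which the tool goes at most 62.5 mm and 10.7 degrees, less where a joint would pass 70% of its speed; a pose out of reach is approached as far as the arm can. A call with a number of a shift or a turn outside -1 to 1 is refused whole. A call with a gripper value outside its range is refused whole. The fingers move at their own pace and stop on an object; "grip_force" is the grip in N (left out, the last holds). Time passes only in rows, so rows that do not move let the fingers close. It gives the time, the measured TCP pose, the force, the opening and the grip force at its end, in the units of the state.
- bot.get_obs(): the state, without advancing time (a new reading comes with each control period).
- bot.read_camera(name): name is "scene" or "side" or "wrist"; returns the picture (400x640x3 uint8, red, green, blue); there is no depth.
- bot.get_calibration(name): a dict with "mtx" (3x3 intrinsics, pixels), "rvec" (rotation vector, rad) and "tvec" (3), from world to camera coordinates, as OpenCV has them. Camera axes: x right, y down, z forward; pixel columns grow to the right and rows downward; lengths in m; the calibration is good to about 2 mm. A picture is of the moment at which its call begins: read the wrist's pose just before it. get_calibration takes no time and is no camera call; for the wrist camera it gives the pose at the moment of the call.
- bot.hand_in(): hands the job in; it is judged then, once.
Trained networks look in the newest picture that a camera, given by its name, has taken for a name from the list of things; names that differ only in an ending like _2 or _b are one class to them, and where a whole thing is asked for, a point or a joint stands for the part that bears it (a point fixed in the world has none). Each returns a list of dicts, best first, with "p" (0 to 1); they miss things now and then, are a little off and sometimes report something else, mostly with a low value. They report only what shows in the picture. A call takes as long as a camera call. They do not tell look-alikes from the thing itself.
- bot.boxes_of(camera, name): "uv" ([column, row] in pixels, amid what is visible of it).
The state is a dict: "t": time; "q": joint angles; "joint_vel": joint speeds; "joint_torque": joint torques, N m; "eef_pos": TCP position; "tool_rot": TCP orientation; "contact_force": force on the tool from outside, world axes, zero at the start; "torque": the same for the moment, N m; "gripper_width": opening from 0.0 (shut) to 1.0 (fully open); "grasp_force": force on a finger pad.
Only numpy, scipy, OpenCV 4.12 (cv2) and the standard library are available. Lean on these libraries where they do the work, as an engineer would, in place of code of your own. Each camera call takes 0.05 s, during which the arm holds its last target. There are 200 camera calls.

## Working session

There is one attempt and no reset: what is moved stays moved. The work goes in short steps, Python scripts to look and compute and a tool call to move; the robot and the scene stay as the last step left them, time stands still between calls to the robot, and variables do not carry over. Pictures are saved under pics/ and viewed, at most 10 in all, crops included, and the job is handed in when it is done.

Besides the shell and the picture viewer there is one more tool, called after "Request:" as name(argument=value, ...), one argument or row to a line, values as JSON. servo_tool: Moves the arm, as the interface text tells. Shift numbers are shares of 0.02 m and turn numbers shares of 0.15 rad, none past 1 either way. Its arguments: {"type":"object","properties":{"motion":{"type":"array","items":{"type":"number","minimum":-1,"maximum":1}},"grip_force":{"type":"number"}},"required":["motion"]}

```bash
ls; mkdir -p pics
cat > h.py <<'E'
import numpy as np,cv2
from station import bot
def cal(n):
    c=bot.get_calibration(n);return np.array(c['mtx'],float),np.array(c['rvec'],float),np.array(c['tvec'],float).ravel()
def proj(n,P):
    K,r,t=cal(n);return cv2.projectPoints(np.array(P,float).reshape(-1,3),r,t,K,None)[0].reshape(-1,2)
def ray(n,uv,z):
    K,r,t=cal(n);R=cv2.Rodrigues(r)[0];d=R.T@np.linalg.inv(K)@np.array([*uv,1.]);o=-R.T@t
    return o+d*(z-o[2])/d[2]
E
python3 - <<'E'
from h import *
for n in ["scene","side"]:
    im=bot.read_camera(n);cv2.imwrite(f'pics/{n}.png',im[:,:,::-1])
    K,r,t=cal(n);R=cv2.Rodrigues(r)[0];print(n,-R.T@t,K[0,0])
    for k in ["canister","film_box","flap","spare_canister"]:
        print(k,[(np.round(b['uv']).tolist(),round(b['p'],2)) for b in bot.boxes_of(n,k)])
o=bot.get_obs();print(o)
E
```

```text
pics
scene [ 1.02150601 -0.34283504  0.75485831] 383.04590789088735
canister [([257.0, 221.0], 0.79), ([332.0, 204.0], 0.67), ([272.0, 178.0], 0.64), ([308.0, 192.0], 0.55)]
film_box [([337.0, 220.0], 0.74), ([308.0, 192.0], 0.55)]
flap [([333.0, 206.0], 0.6), ([397.0, 151.0], 0.3)]
spare_canister [([216.0, 255.0], 0.52)]
side [ 0.19587579 -0.8206983   0.64977864] 512.5728327348974
canister [([324.0, 259.0], 0.86), ([320.0, 186.0], 0.72), ([259.0, 238.0], 0.69)]
film_box [([349.0, 198.0], 0.74)]
flap [([349.0, 177.0], 0.53)]
spare_canister [([367.0, 296.0], 0.92)]
{'t': 0.5, 'q': array([-0.10810885,  0.47703132,  0.02240836,  1.55546177, -0.01148233,
        1.10931571, -0.08311882]), 'joint_vel': array([-0.00149439, -0.00170361, -0.00099972,  0.00035407, -0.00014962,
        0.00152893, -0.00135179]), 'joint_torque': array([-1.82770127e-03, -5.95807993e+01,  1.60429984e+00, -2.81287336e+01,
        1.24420351e-02,  2.61963898e-03,  1.51680712e-05]), 'eef_pos': array([ 6.74983530e-01, -4.04250132e-07,  3.03860924e-01]), 'tool_rot': array([-2.54639580e-05,  7.07117835e-01,  7.07095726e-01, -3.57103522e-05]), 'contact_force': array([-0.24975097,  0.00407691, -0.03272564]), 'torque': array([ 0.01244085, -0.02178783,  0.03340602]), 'grasp_force': 0.0, 'gripper_width': 1.0012263516577504}
```

View pics/scene.png

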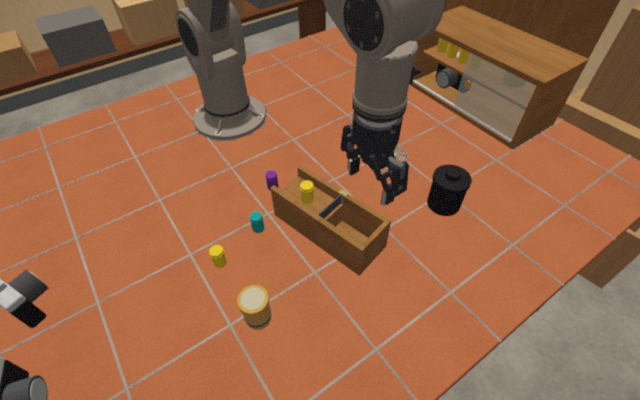

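View pics/side.png

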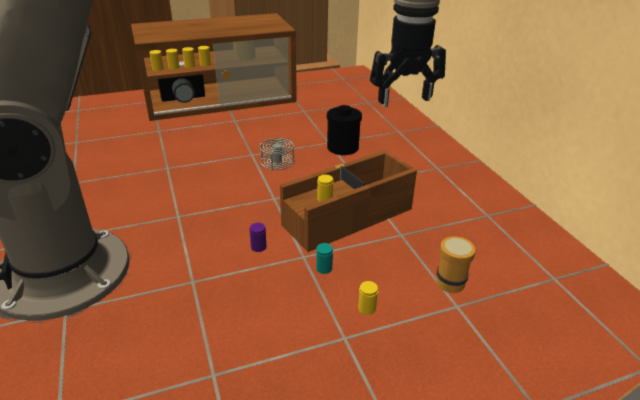

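Scene picture: the candidates are the yellow canister in the trough at scene (307,192) / side (325,188), a spare yellow one at scene (217,256) / side (368,298), a purple one at (272,180), a turquoise one at (257,222), and the yellow ones on the shelf at (450,48). I choose the one in the trough and check it in close crops.

Run:
```python
from h import *
a=cv2.imread('pics/scene.png')[160:272,260:400];b=cv2.imread('pics/side.png')[146:251,275:425]
cv2.imwrite('pics/c1.png',cv2.resize(a,None,fx=5,fy=5,interpolation=cv2.INTER_CUBIC))
cv2.imwrite('pics/c2.png',cv2.resize(b,None,fx=5,fy=5,interpolation=cv2.INTER_CUBIC))
```

```text
(no output)
```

View pics/c1.png

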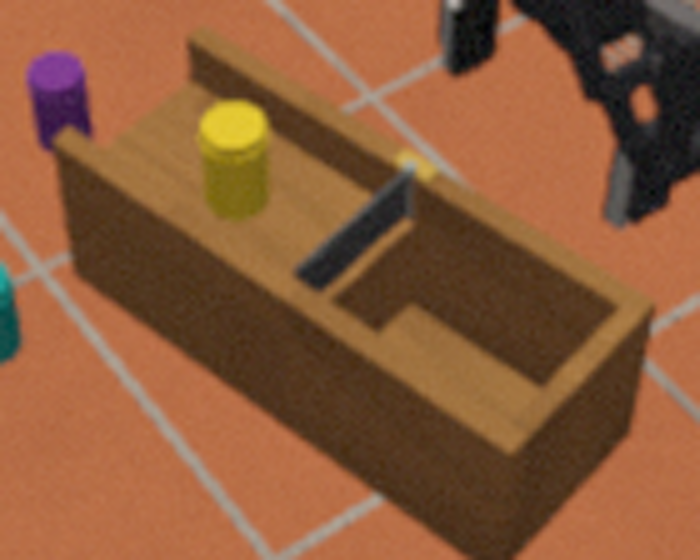

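View pics/c2.png

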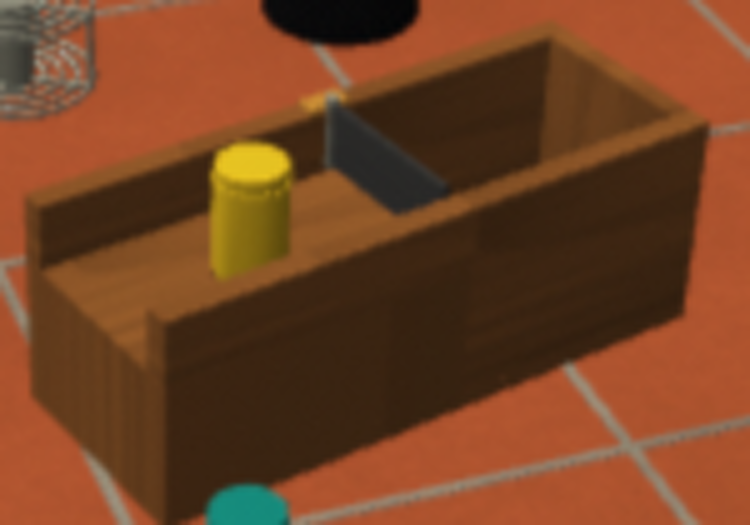

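Both crops show the yellow canister standing in the trough before the dark flap: canister top at scene (307,184), side (326,178). The purple and turquoise ones are outside the box.

```bash
cat > fit.py <<'E'
from h import *
from scipy.optimize import least_squares
sc=[((.13,.052,.1),(653,305)),((.13,-.052,.1),(512,452)),((-.14,-.052,.1),(55,142)),((-.14,.052,.1),(203,27)),((-.14,.04,.1),(188,40)),((-.14,-.04,.1),(75,127)),((-.14,-.052,0),(77,272)),((.13,.052,0),(630,432)),((.003,.038,.104),(408,170))][:8]
si=[((.13,.052,.1),(552,22)),((.13,-.052,.1),(708,123)),((-.14,-.052,.1),(165,325)),((-.14,.052,.1),(28,198)),((-.14,-.052,0),(165,522)),((-.14,.052,0),(33,395)),((.13,-.052,0),(685,315)),((-.14,-.04,.1),(148,312))]
A=[np.array([p for p,_ in s]) for s in (sc,si)]
U=[np.array([u for _,u in s])/5+o for s,o in ((sc,(260,160)),(si,(275,146)))]
def w(v,P):
    c,s=np.cos(v[2]),np.sin(v[2]);return P@np.array([[c,-s,0],[s,c,0],[0,0,1]]).T+[v[0],v[1],0]
C=[cal("scene"),cal("side")]
def pj(i,P):return cv2.projectPoints(P,C[i][1],C[i][2],C[i][0],None)[0].reshape(-1,2)
f=lambda v,I=(0,1):np.concatenate([(pj(i,w(v,A[i]))-U[i]).ravel() for i in I])
for I in ((0,),(1,),(0,1)):
    r=least_squares(f,[.65,0,0],args=(I,),loss='soft_l1');print(I,r.x.round(4),np.abs(f(r.x,I)).max().round(2))
v=r.x;print(f(v).reshape(-1,2).round(1).tolist())
for n,uv in (("scene",(235/5+260,121/5+160)),("side",(252/5+275,162/5+146))):
    p=ray(n,uv,.12);c,s=np.cos(v[2]),np.sin(v[2]);d=p[:2]-v[:2];print(n,p.round(4),'box',(c*d[0]+s*d[1]).round(4),(-s*d[0]+c*d[1]).round(4))
E
python3 fit.py
```

```text
(0,) [ 0.5695 -0.0095  0.236 ] 1.04
(1,) [ 0.5669 -0.0094  0.2401] 2.08
(0, 1) [ 0.5679 -0.009   0.2369] 1.74
[[0.7, -1.1], [-0.2, 0.0], [-0.6, -0.9], [0.1, -1.1], [-0.3, -1.1], [-1.0, -0.7], [-0.6, -0.0], [0.1, -0.2], [0.5, -0.4], [1.0, -0.2], [0.5, -0.6], [-0.2, -1.0], [0.4, 1.7], [0.2, -0.1], [0.1, 0.4], [0.4, -1.1]]
scene [ 0.502  -0.0265  0.12  ] box -0.0681 -0.0016
side [ 0.5008 -0.0276  0.12  ] box -0.0696 -0.0024
```

Request:
servo_tool(
  motion=[-0.5,-1,0,0,0,0,0.22,-0.5,-1,0,0,0,0,0.22,0,-1,0,0,0,0,0.22,0,-1,0,0,0,0,0.22,0,-1,0,0,0,0,0.22],
)

```text
t: 1.12
eef_pos: [0.5744, -0.02, 0.304]
tool_rot: [0.0, 0.707, 0.707, 0.0]
contact_force: [-0.2, 0.0, 0.4]
gripper_width: 0.779
grasp_force: 0.0
```

Request:
servo_tool(
  motion=[0,-1,0,0,0,0,0.22,0,-1,0,0,0,0,0.22,0,-1,0,0,0,0,0.22,0,-0.4,0,0,0,-0.8,0.22,0,0,0.5,0,0,-0.78,0.22],
)

```text
t: 1.75
eef_pos: [0.5069, -0.02, 0.2947]
tool_rot: [0.001, 0.617, 0.787, 0.001]
contact_force: [-0.1, -0.4, -0.6]
gripper_width: 0.777
grasp_force: 0.0
```

Request:
servo_tool(
  motion=[0,0,1,0,0,0,0.22,0,0,1,0,0,0,0.22,0,0,1,0,0,0,0.22,0,0,0,0,0,0,0.22],
)

```text
t: 2.25
eef_pos: [0.5062, -0.0201, 0.2329]
tool_rot: [-0.001, 0.619, 0.786, -0.001]
contact_force: [-0.2, 0.2, -0.5]
gripper_width: 0.774
grasp_force: 0.0
```

Run:
```python
from h import *
print(bot.finger_overhang,bot.get_obs())
im=bot.read_camera("side");b=im[60:260,260:440,::-1]
im2=bot.read_camera("scene");a=im2[80:280,240:420,::-1]
cv2.imwrite('pics/d.png',cv2.resize(np.hstack([a,b]),None,fx=2.2,fy=2.2,interpolation=cv2.INTER_CUBIC))
```

```text
0.0726 {'t': 2.25, 'q': array([-0.06090231,  0.29049367, -0.02681758,  2.02045565,  0.01032103,
        0.83350699,  0.14345589]), 'joint_vel': array([-0.00121768, -0.02574547,  0.00042824, -0.03335566, -0.00017353,
        0.01804895,  0.00118983]), 'joint_torque': array([-4.19962755e-02, -4.18565297e+01,  5.43492772e-01, -2.27430475e+01,
        1.58838602e-02, -2.42227921e-01, -7.63375981e-03]), 'eef_pos': array([ 0.50621128, -0.02006197,  0.23289007]), 'tool_rot': array([-0.00101219,  0.61854624,  0.78574721, -0.00092227]), 'contact_force': array([-0.17392021,  0.20562466, -0.54175607]), 'torque': array([-0.00043337, -0.00254609,  0.03649854]), 'grasp_force': 0.0, 'gripper_width': 0.7743444003137101}
```

View pics/d.png

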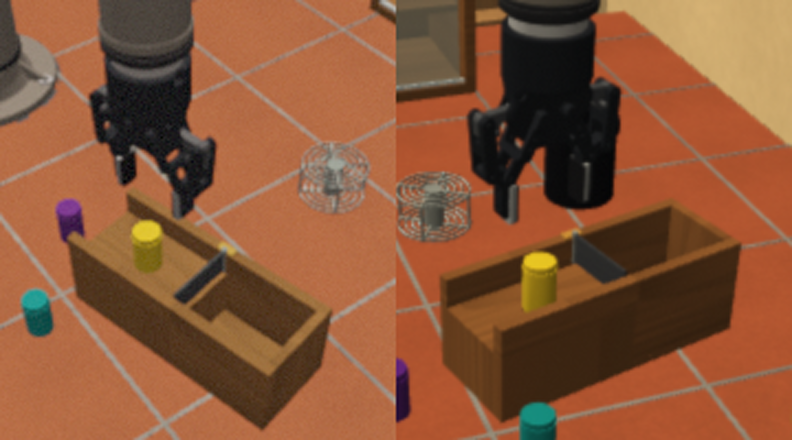

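The crop shows the open fingers in line with the trough above the canister: trailing tip at scene (297,163) / side (310,159), leading tip at scene (323,176).

Run:
```python
from h import *
c,s=np.cos(.237),np.sin(.237);T=np.array([.5062,-.0201])
for n,pts in (("scene",[(296.8,162.7),(322.7,176.4)]),("side",[(310.5,158.6)])):
    for off,uv in zip((-.04,.04),pts):
        for z in (.16,.17): 
            print(n,off,z,proj(n,[T[0]+off*c,T[1]+off*s,z]).round(1),uv)
```

```text
scene -0.04 0.16 [[296.6 163.6]] (296.8, 162.7)
scene -0.04 0.17 [[296.4 160.3]] (296.8, 162.7)
scene 0.04 0.16 [[323.3 180. ]] (322.7, 176.4)
scene 0.04 0.17 [[323.3 176.8]] (322.7, 176.4)
side -0.04 0.16 [[309.5 163.9]] (310.5, 158.6)
side -0.04 0.17 [[309.6 159.3]] (310.5, 158.6)
```

Request:
servo_tool(
  motion=[0,0,1,0,0,0,0.22,0,0,1,0,0,0,0.22,0,0,1,0,0,0,0.22,0,0,0.8,0,0,0,0.22,0,0,0.5,0,0,0,0.22],
)

```text
t: 2.98
eef_pos: [0.5073, -0.02, 0.1477]
tool_rot: [0.0, 0.619, 0.786, 0.0]
contact_force: [-0.5, -0.1, -0.9]
gripper_width: 0.778
grasp_force: 0.0
```

Run:
```python
from h import *
o=bot.get_obs();print(o['eef_pos'],o['contact_force'])
im=bot.read_camera("side");b=im[100:260,260:440,::-1]
im2=bot.read_camera("scene");a=im2[120:280,240:420,::-1]
cv2.imwrite('pics/e.png',cv2.resize(np.hstack([a,b]),None,fx=2.2,fy=2.2,interpolation=cv2.INTER_CUBIC))
```

```text
[ 0.50728473 -0.01998611  0.14768436] [-0.50943146 -0.0848513  -0.94131608]
```

View pics/e.png

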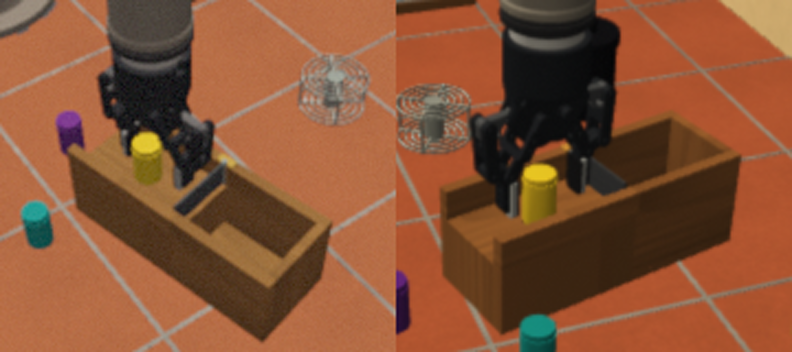

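The crop shows the canister between the fingers, behind the flap, and touching neither. Next I push along the trough.

Request:
servo_tool(
  motion=[0,0.4,0,0,0,0,0.22,0,0.4,0,0,0,0,0.22,0,0.4,0,0,0,0,0.22,0,0.4,0,0,0,0,0.22,0,0.4,0,0,0,0,0.22],
)

```text
t: 3.7
eef_pos: [0.5463, -0.0106, 0.1479]
tool_rot: [-0.0, 0.619, 0.786, -0.0]
contact_force: [-1.4, -0.9, 0.4]
gripper_width: 0.78
grasp_force: 0.7
```

Run:
```python
from h import *
o=bot.get_obs();print(o['eef_pos'],o['contact_force'])
im=bot.read_camera("side");b=im[100:260,260:440,::-1]
im2=bot.read_camera("scene");a=im2[120:280,240:420,::-1]
cv2.imwrite('pics/f.png',cv2.resize(np.hstack([a,b]),None,fx=2.2,fy=2.2,interpolation=cv2.INTER_CUBIC))
```

```text
[ 0.54632037 -0.01059623  0.14785674] [-1.36117953 -0.91856665  0.39860514]
```

View pics/f.png

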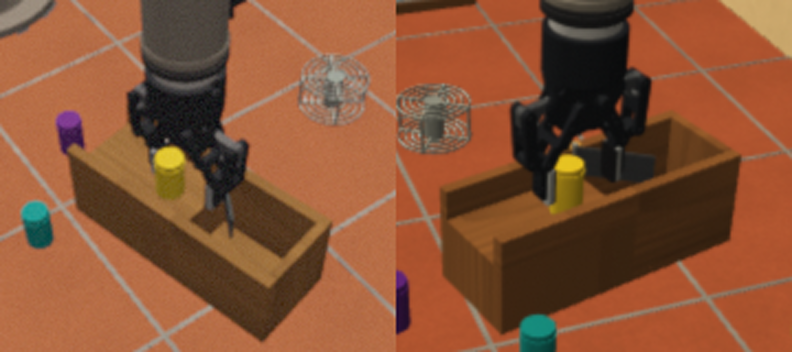

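The flap is held well open by the leading finger, at crop scene (232,215). The canister is being pushed upright at (170,175) and is still before the flap.

Request:
servo_tool(
  motion=[0,0.4,0,0,0,0,0.22,0,0.4,0,0,0,0,0.22,0,0.4,0,0,0,0,0.22,0,0.4,0,0,0,0,0.22,0,0.3,0,0,0,0,0.22],
)

```text
t: 4.42
eef_pos: [0.5835, -0.0015, 0.1479]
tool_rot: [0.0, 0.619, 0.786, 0.0]
contact_force: [-1.5, -0.8, -0.2]
gripper_width: 0.779
grasp_force: 0.6
```

Request:
servo_tool(
  motion=[0,0.3,0,0,0,0,0.22,0,0.3,0,0,0,0,0.22,0,0,0,0,0,0,0.22,0,0,0,0,0,0,0.22],
)

```text
t: 4.92
eef_pos: [0.5947, 0.0011, 0.148]
tool_rot: [0.0, 0.619, 0.786, 0.0]
contact_force: [0.4, -0.7, -0.1]
gripper_width: 0.781
grasp_force: 0.4
```

Run:
```python
from h import *
o=bot.get_obs();print(o['eef_pos'],o['contact_force'])
im=bot.read_camera("side");b=im[100:260,260:440,::-1]
im2=bot.read_camera("scene");a=im2[120:280,240:420,::-1]
cv2.imwrite('pics/g.png',cv2.resize(np.hstack([a,b]),None,fx=2.2,fy=2.2,interpolation=cv2.INTER_CUBIC))
```

```text
[0.59472283 0.00109681 0.14803617] [ 0.40446323 -0.65463874 -0.11352898]
```

View pics/g.png

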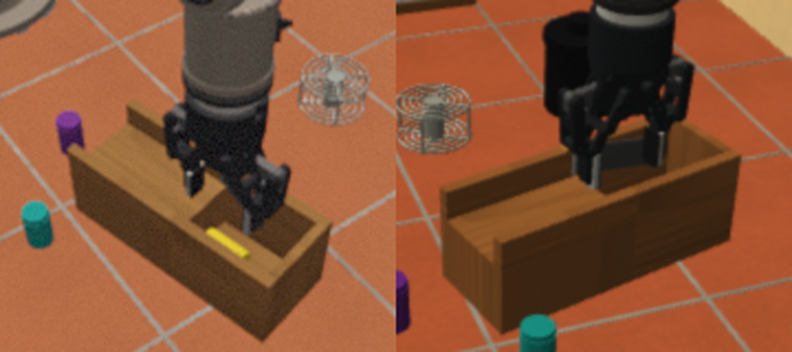

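The canister lies in the bin at crop scene (228,243), and the flap is still held open. I lift straight out.

Request:
servo_tool(
  motion=[0,0,-0.6,0,0,0,0.22,0,0,-0.8,0,0,0,0.22,0,0,-1,0,0,0,0.22,0,0,-1,0,0,0,0.22,0,0,-1,0,0,0,0.22],
)

```text
t: 5.65
eef_pos: [0.5947, 0.0015, 0.2381]
tool_rot: [0.001, 0.618, 0.786, 0.001]
contact_force: [0.7, 0.5, -0.2]
gripper_width: 0.779
grasp_force: 0.0
```

Request:
servo_tool(
  motion=[0,-1,-1,0,0,0,0.22,0,-1,-1,0,0,0,0.22,0,-1,0,0,0,0,0.22,0,0,0,0,0,0,0.22,0,0,0,0,0,0,0.22],
)

```text
t: 6.28
eef_pos: [0.5368, -0.0126, 0.2767]
tool_rot: [0.0, 0.618, 0.786, 0.001]
contact_force: [0.8, 0.6, 0.3]
gripper_width: 0.783
grasp_force: 0.0
```

Request:
servo_tool(
  motion=[0,0,0,0,0,0,0.22,0,0,0,0,0,0,0.22,0,0,0,0,0,0,0.22,0,0,0,0,0,0,0.22,0,0,0,0,0,0,0.22],
)

```text
t: 6.9
eef_pos: [0.5362, -0.013, 0.2758]
tool_rot: [-0.0, 0.619, 0.786, -0.0]
contact_force: [0.1, -0.4, 0.1]
gripper_width: 0.782
grasp_force: 0.0
```

Run:
```python
from h import *
im=bot.read_camera("side");b=im[100:320,260:440,::-1]
im2=bot.read_camera("scene");a=im2[120:340,240:420,::-1]
cv2.imwrite('pics/i.png',cv2.resize(np.hstack([a,b]),None,fx=2.2,fy=2.2,interpolation=cv2.INTER_CUBIC))
```

```text
(no output)
```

View pics/i.png

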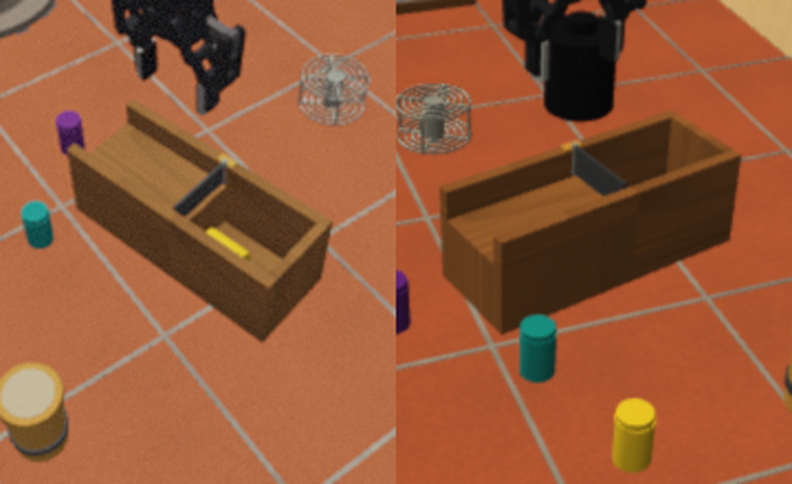

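The flap is shut, at crop scene (200,190). The canister is at rest in the bin at (228,243), and the other things haven't moved.

```bash
python3 -c "
from station import bot;print(bot.hand_in())"
```

```text
the job is handed in; nothing more can be done
None
```

I pushed the yellow canister through the flap while the leading finger held the flap open. The last picture before hand-in shows the canister lying in the bin, the flap shut and the robot clear; the job is handed in, but no verdict came back.

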